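Fit the knob to the display-light controller and hold it pressed

TASK

On the shop counter, twist the red transport cap on the white display-light controller about 70 degrees counter-clockwise (seen from above) to free it, lift it off and put it down in the wooden tray. Then take the black knob, turn it so that its white pointer points the same way as the blue arrow on the controller, and push it fully home on the D-shaped spindle and on down until the sprung spindle is pressed right in. Finish while still holding the knob pressed down, and leave the other goods on the counter where they stand.

Things in the scene. Friction and masses are not known exactly. Their poses are not given: they have to be found in the camera images.
- console: Display-light controller: fixed white box 140 (x) x 130 (y) x 40 mm high. Origin: centre of its underside. The spindle stands in the middle of its top, under the red cap at first. A blue arrow on the top points along +x. Two steel lips on the top, at x = 18.5 to 28 mm either side of the axis (16 mm wide, 8 mm high), hold down the cap's lugs.
- spindle_top (a point): Centre of the metal spindle's top end, on the controller's vertical centre line, 72 mm above the counter when not pressed; axes as the controller's. A D-shaft 14 mm in diameter, 32 mm out of the controller's top, its flat facing +x (the blue arrow) 3 mm from the axis; the last 3 mm taper by 2 mm all round. It does not turn, but can be pressed down 5 mm.
- spindle (a joint): How far the spindle is pressed down, 0 (free, sprung out) to 0.005 m (fully in). It starts to give at about 2.7 N and reaches its stop at about 7.2 N; it springs back when let go.
- cap: Red plastic cap over the spindle, 40 g. Origin: centre of its underside, z up. Two lugs at its foot (8 mm wide, 4 mm high, to 24 mm from the axis, at +x and -x) are under the lips: at first it cannot be lifted, nor turned clockwise more than a few degrees. Turned counter-clockwise 45 to 115 degrees from the controller's x (70 is good) it lifts straight off. The bore is 17 mm wide.
- cap_mid (a point): Point on the cap's axis half-way up, 30.5 mm above its underside; axes as the cap's. The cap's round body is 34 mm in diameter and 37 mm tall; on it stands a wing grip to turn it by, 34 mm along x, 12 mm thick along y, 24 mm tall (from 37 to 61 mm above the underside).
- knob_mid (a point): Axis of the loose black knob, half-way up, 22 mm above its underside; x to the white pointer, z up. The knob, 50 g, stands on the counter: round skirt 44 mm in diameter, 20 mm tall; on it a bar grip 40 mm along x, 14 mm thick along y, 24 mm tall (20 to 44 mm above the underside), the white pointer on its +x half. Fully home on the spindle, this point is 5 mm above spindle_top.
- knob_bore (a point): Inner end of the D-shaped blind bore in the knob's underside, on its axis 17 mm above the underside; axes as knob_mid. The bore is about 16 mm wide, its flat on the +x (pointer) side 4 mm from the axis, so it goes on only with x along the spindle's x. Fully home, this point is at spindle_top.
- tray_in (a point): Centre of the inner floor (6 mm above the counter) of the low wooden tray, 150 (x) x 130 (y) mm outside, walls 6 mm thick and 22 mm high over all; empty at first, fixed in place. The cap goes anywhere inside.
- tin_a: Bystander: can with an orange label, 72 mm in diameter, 42 mm high. Origin: centre of the underside.
- tin_b: Bystander: can with a green label, 72 mm in diameter, 42 mm high. Origin: centre of the underside.
- candle: Bystander: candle jar with a wooden lid, 60 mm in diameter, 65 mm high. Origin: centre of the underside.
- carton: Bystander: orange carton with a green band, 55 x 85 x 50 mm high. Origin: centre of the underside.
- ring_cone: Bystander: small wooden cone for rings, 34 mm in diameter, 46 mm high. Origin: centre of the underside.
- balm_pot: Bystander: small amber pot with a metal lid, 37 mm in diameter, 23 mm high. Origin: centre of the underside.
- bangle: Bystander: blue bangle lying flat, 68 mm in diameter, 14 mm high. Origin: centre of the underside.
Mind the look-alikes: they are no part of the job. Of the things shaped like the part that bears knob_mid, the black one is meant.

How it is judged (in metres and radians):
On the way, in this order (a step that is already met when the one before it is completed fails the run):
1. the cap, still down on the controller, has been turned at least 40 degrees (angle between the x axis of cap and the x axis of console, either way round above 0.7 rad and z of cap_mid in the frame of console below 0.08 m).
2. the cap has been lifted clear of the spindle (z of cap_mid in the frame of console above 0.108 m), for 0.05 s.
3. the cap lies in the tray, let go (x of cap_mid in the frame of tray_in between -0.07 and 0.07 m and y of cap_mid in the frame of tray_in between -0.06 and 0.06 m and z of cap_mid in the frame of tray_in below 0.04 m and contact force between the fingers and cap below 0.05 N), for 0.2 s.
4. the knob is fully home on the spindle, keyed to its flat (horizontal distance between knob_mid and spindle_top below 0.003 m and z of knob_mid in the frame of spindle_top between 0.002 and 0.0075 m and angle between the x axis of knob_mid and the x axis of spindle_top, either way round below 0.25 rad and angle between the z axis of knob_mid and the z axis of spindle_top, either way round below 0.1 rad), for 0.1 s.
At the end, for the whole second after the job is handed in: Cap at rest in the tray, let go; knob on the spindle, axis within 3 mm, pointer within 0.25 rad of the flat, mid-point at most 7.5 mm above the spindle top; spindle pressed in by more than 4 of its 5 mm; fingers still on the knob; no bystander moved over 30 mm (all of step 3 and all of step 4 and value of joint spindle above 0.004 m and contact force between the fingers and knob above 0.5 N and linear speed of cap below 0.02 m/s); the arm keeps its last pose, push and grip.
It fails at once if a bystander on the counter was moved by more than 30 mm (distance of any of tin_a, tin_b, candle, carton, ring_cone, balm_pot, bangle from where it was at the start of the episode above 0.03 m).
It also fails if it takes over 61 s, if anything falls off the work surface, if the arm or the gripper's body presses on something with over 40 N, if the wrist force passes 120 N, or if a joint passes its speed limit or range.

ROBOT

A 6-joint arm with a two-finger parallel gripper is mounted at the origin on the work surface. World frame = base frame: x ahead of the robot, y to its left, z up, the work surface at z = 0. Lengths are in mm, angles in rad, forces in N, time in s.
With the tool pointing down it reaches from about 225 to 725 mm from the base axis. Payload 3.1 kg.
Tool frame: the origin (TCP) lies midway between the tips of the shut fingers; the grasp point (between the pads) lies 19 mm behind it; z points along the fingers, y is the line along which they close (so a half turn about z gives the same grasp; the last joint's range is limited). The gripper opens to 85 mm and grips with 20 to 120 N. Pads are 22 mm wide; open, the fingers measure 114 mm over their backs; the gripper's body (76 mm by 85 mm) begins 54 mm behind the grasp point. The pads swing forward as they close: fully open they stand 13 mm farther back than shut.
Start: joints at [-1.389, 0.048, 0.099, 1.622, 0, 1.443], TCP at [160.041, -500.004, 231.312] pointing down, gripper open.
Joint ranges: [-2.91, 2.91], [-0.99, 1.94], [-1.21, 1.42], [-2.12, 2.29], [-1.49, 1.47], [-3.14, 3.14]. Speed limits (rad/s): [2.79, 2.79, 3.14, 3.14, 3.14, 3.14].

INTERFACE

Orientations are given as a 3x3 rotation matrix whose columns are the frame's x, y, z axes.
In Python, from station import ctrl, optics, order gives the robot as it stands.
- The arm moves only by the tool jog_arm, never from a script. Its argument "motion" is a list of rows, each a list of 2 entries, a list of its own where there are three numbers: the shift along the tool's x, y, z in m, then the turn about the tool's z in rad. A call has 1 to 10 rows; each row is the pose to reach, as a shift and turn from the pose commanded when the call began, along the tool's axes at that moment; what a row does not reach only later rows make up. A row lasts 1/10 s, in which the tool goes at most 50 mm and 8.59 degrees, less where a joint would pass 70% of its speed; a pose out of reach is approached as far as the arm can. A call with a gripper value outside its range is refused whole. "hand" is the opening in per cent of the stroke, from 0 (shut) to 100 (fully open), set as the call begins (left out, the last holds). The fingers move at their own pace and stop on an object; the grip force is fixed at half the most. Time passes only in rows, so rows that repeat a pose let the fingers close. It gives the time, the measured TCP pose, the force, the opening and the grip force at its end, in the units of the state.
- ctrl.read_state(): the state, without advancing time (a new reading comes with each control period).
- optics.snapshot(name): name is "scene" or "top"; returns a dict with "img" (400x640x3 uint8, red, green, blue), "fov_y" (degrees; the focal length in pixels is half the picture's height over the tangent of half this angle, whatever the lens; pixels are square), "cx", "cy" (the principal point, pixels), "dist_coeffs" ([k1, k2, p1, p2, k3] as OpenCV has them; the pictures are not rectified), "rvec" (rotation vector, rad) and "tvec" (3), from world to camera coordinates, as OpenCV has them. Camera axes: x right, y down, z forward; pixel columns grow to the right and rows downward; lengths in mm; the calibration is good to about 2 mm. A picture is of the moment at which its call begins. There is no depth.
- order.hand_in(): hands the job in; it is judged then, once.
Trained networks look in a picture, given as the dict that the camera call returned (one of the last four; its "shot" number tells which), for a name from the list of things; names that differ only in an ending like _2 or _b are one class to them, and where a whole thing is asked for, a point or a joint stands for the part that bears it (a point fixed in the world has none). Each returns a list of dicts, best first, with "confidence" (0 to 1); they miss things now and then, are a little off and sometimes report something else, mostly with a low value. They report only what shows in the picture. A call takes as long as a camera call. They do not tell look-alikes from the thing itself.
- optics.cut_out(query, picture): "mask" (400x640 bool, what is visible of it) and "box" ([left, top, right, bottom] in pixels, round what is visible of it).
The state is a dict: "time_s": time; "joints": joint angles; "joint_vel": joint speeds; "joint_torque": joint torques, N m; "eef_pos": TCP position; "tool_rot": TCP orientation; "contact_force": force on the tool from outside, world axes, zero at the start; "torque": the same for the moment, N m; "finger_gap": finger opening in mm; "grasp_force": force on a finger pad.
Only numpy, scipy, OpenCV 4.12 (cv2) and the standard library are available. Lean on these libraries where they do the work, as an engineer would, in place of code of your own. Each camera call takes 0.05 s, during which the arm holds its last target. There are 200 camera calls.

## Working session

There is one attempt and no reset: what is moved stays moved. The work goes in short steps, Python scripts to look and compute and a tool call to move; the robot and the scene stay as the last step left them, time stands still between calls to the robot, and variables do not carry over. Pictures are saved under pics/ and viewed, at most 10 in all, crops included, and the job is handed in when it is done.

Besides the shell and the picture viewer there is one more tool, called after "Call:" by a JSON object that holds its "op" and its "data". jog_arm: Moves the arm, as the interface text tells. Its arguments: {"type":"object","properties":{"motion":{"type":"array"},"hand":{"type":"number"}},"required":["motion"]}

```bash
mkdir -p pics
cat > h.py <<'E'
import numpy as np, cv2, pickle
from station import ctrl, optics, order
def K(p):
    f=200/np.tan(np.radians(p["fov_y"])/2); return np.array([[f,0,p["cx"]],[0,f,p["cy"]],[0,0,1.]])
def ray(p,uv):
    n=cv2.undistortPoints(np.array(uv,float).reshape(-1,1,2),K(p),np.array(p["dist_coeffs"],float)).reshape(-1,2)
    R=cv2.Rodrigues(np.array(p["rvec"],float))[0]; t=np.array(p["tvec"],float).ravel()
    return -R.T@t, np.c_[n,np.ones(len(n))]@R
def onz(p,uv,z):
    c,d=ray(p,uv); return c+d*((z-c[2])/d[:,2])[:,None]
def proj(p,X):
    return cv2.projectPoints(np.array(X,float).reshape(-1,1,3),np.array(p["rvec"],float),np.array(p["tvec"],float),K(p),np.array(p["dist_coeffs"],float))[0].reshape(-1,2)
def save(p,name,crop=None,s=1):
    im=p["img"]; 
    if crop: l,t,r,b=crop; im=im[t:b,l:r]
    cv2.imwrite("pics/"+name,cv2.resize(im[:,:,::-1],None,fx=s,fy=s,interpolation=cv2.INTER_CUBIC))
E
python3 - <<'E'
from h import *
s=ctrl.read_state(); print(s)
for n in("scene","top"):
    p=optics.snapshot(n); save(p,n+"0.png",None,1.25); c,_=ray(p,[[320,200]]); print(n,c,p["fov_y"],p["dist_coeffs"])
    for q in("console","cap","knob_mid","tray_in","tin_a","candle","carton","ring_cone","balm_pot","bangle"):
        try: print(q,[(round(d["confidence"],2),np.round(d["box"]).tolist(),np.round(onz(p,[[np.nonzero(d["mask"])[1].mean(),np.nonzero(d["mask"])[0].mean()]],20)[0]).tolist()) for d in optics.cut_out(q,p)])
        except Exception as e: print(q,e)
E
```

```text
{'time_s': 0.0, 'joints': array([-1.38877840e+00,  4.87351021e-02,  9.75655839e-02,  1.62197954e+00,
       -2.30244458e-05,  1.44300771e+00]), 'joint_vel': array([-1.78421216e-04,  4.92493894e-04,  1.55265635e-03, -2.76226102e-05,
       -6.32211479e-04,  7.69905691e-04]), 'joint_torque': array([-1.74084522e-03, -3.38787103e+01,  3.20012283e+01,  2.05681549e-02,
       -3.44845412e-04, -1.02832516e-06]), 'eef_pos': array([ 159.9336962 , -499.4014294 ,  230.10911671]), 'tool_rot': array([[ 9.52392621e-01,  3.04873899e-01, -4.48522794e-04],
       [ 3.04874103e-01, -9.52389861e-01,  2.30969814e-03],
       [ 2.76998118e-04, -2.33648245e-03, -9.99997232e-01]]), 'contact_force': array([-0.02608835, -0.64784747, -0.42933101]), 'torque': array([-0.03879983,  0.00750907,  0.01786435]), 'grasp_force': 0.0, 'finger_gap': 85.38502861880833}
scene [1211.94379448 -177.07454212  737.49879155] 56.525569727713346 [-0.04888267  0.          0.          0.          0.        ]
console [(0.96, [262.0, 182.0, 329.0, 240.0], [552.0, -4.0, 20.0])]
cap [(0.64, [289.0, 181.0, 299.0, 207.0], [494.0, 10.0, 2
[... 967 characters left out ...]
58.0, 224.0], [512.0, -314.0, 20.0]), (0.54, [473.0, 214.0, 490.0, 232.0], [490.0, -402.0, 20.0])]
tray_in [(0.69, [188.0, 194.0, 247.0, 251.0], [511.0, 322.0, 20.0])]
tin_a [(0.91, [224.0, 149.0, 248.0, 175.0], [679.0, 268.0, 20.0]), (0.89, [352.0, 123.0, 380.0, 149.0], [739.0, -92.0, 20.0])]
candle [(0.84, [281.0, 137.0, 294.0, 159.0], [714.0, 121.0, 20.0])]
carton [(0.64, [411.0, 152.0, 438.0, 174.0], [667.0, -253.0, 20.0])]
ring_cone [(0.63, [387.0, 231.0, 400.0, 244.0], [464.0, -158.0, 20.0])]
balm_pot [(0.69, [271.0, 227.0, 284.0, 244.0], [469.0, 160.0, 20.0])]
bangle [(0.68, [308.0, 177.0, 360.0, 235.0], [544.0, -3.0, 20.0]), (0.61, [153.0, 207.0, 181.0, 230.0], [528.0, 467.0, 20.0])]
```

Run:
```python
from h import *
p=optics.snapshot("top"); save(p,"top_c.png",(300,170,500,250),4)
q=optics.snapshot("scene"); save(q,"sc_c.png",(115,165,435,295),2.5)
pickle.dump((p,q),open("p0.pkl","wb"))
```

```text
(no output)
```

View pics/top_c.png

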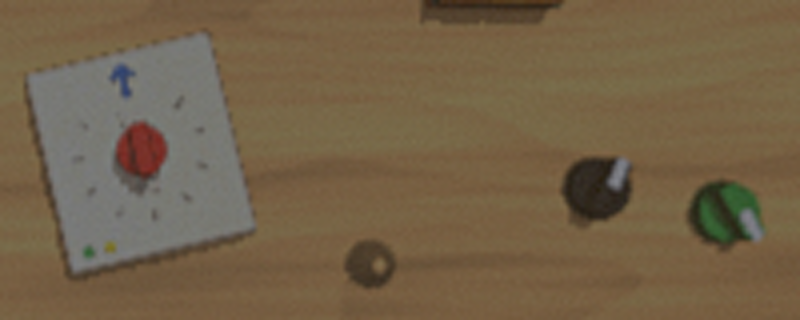

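View pics/sc_c.png

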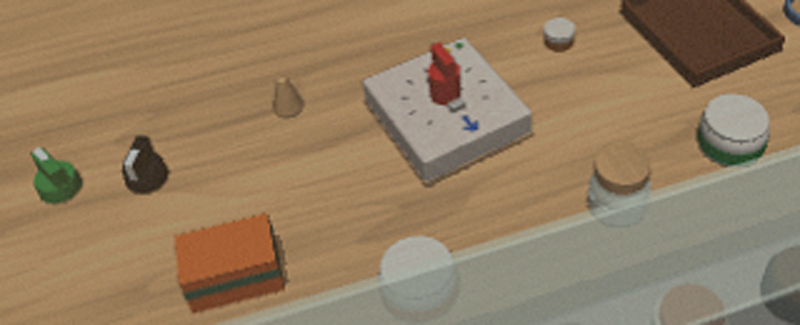

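The top crop shows the controller with its arrow up-left (yaw about 13°) and the cap near px (335,207). The black knob is near (449,216) with its pointer up-right. The green look-alike is near (482,223), and the ring cone near (392,236) is close to the path. The scene crop confirms the layout.

```bash
cat > fit.py <<'E'
from h import *
from scipy.optimize import minimize
def box(x0,x1,y0,y1,z0,z1): return np.array([[x,y,z] for x in(x0,x1) for y in(y0,y1) for z in(z0,z1)],float)
def cyl(r,z0,z1): 
    a=np.linspace(0,2*np.pi,40); return np.r_[np.c_[r*np.cos(a),r*np.sin(a),a*0+z0],np.c_[r*np.cos(a),r*np.sin(a),a*0+z1]]
CON=[box(-70,70,-65,65,0,40)]; CAP=[cyl(17,0,37),box(-17,17,-6,6,37,61)]; KNOB=[cyl(22,0,20),box(-20,20,-7,7,20,44)]
TRAY=[box(-75,75,-65,65,0,22)]
def render(p,parts,v,z,roi,S=6):
    l,t,r,b=roi; im=np.zeros(((b-t)*S,(r-l)*S),np.uint8); c,s=np.cos(v[2]),np.sin(v[2])
    R=np.array([[c,-s,0],[s,c,0],[0,0,1]])
    for P in parts:
        uv=(proj(p,P@R.T+[v[0],v[1],z])-[l,t]+.5)*S-.5
        cv2.fillConvexPoly(im,np.round(cv2.convexHull(uv.astype(np.float32))*16).astype(np.int32),255,shift=4)
    return cv2.resize(im,(r-l,b-t),interpolation=cv2.INTER_AREA)/255.
def fit(views,parts,v0,z,yaw=True):
    rs=[]
    for p,m in views:
        y,x=np.nonzero(m); rs.append((max(x.min()-8,0),max(y.min()-8,0),x.max()+9,y.max()+9))
    def cost(v):
        return sum(np.abs(render(p,parts,v,z,r)-m[r[1]:r[3],r[0]:r[2]]).sum() for (p,m),r in zip(views,rs))
    best=None
    for dy in (-.25,0,.25):
        s=np.array([[0,0,0],[6,0,0],[0,6,0],[0,0,.2]])+np.array(v0)+[0,0,dy]
        o=minimize(cost,s[0],method="Nelder-Mead",options=dict(initial_simplex=s,xatol=.02,fatol=.01,maxiter=400))
        if best is None or o.fun<best.fun: best=o
    return np.round([*best.x[:2],np.degrees(best.x[2])],1),round(best.fun,1),[int(m.sum()) for _,m in views]
def comp(m,seed,k=3):
    m=cv2.morphologyEx(m.astype(np.uint8),cv2.MORPH_CLOSE,np.ones((k,k)))
    n,L,st,c=cv2.connectedComponentsWithStats(m); i=1+np.argmin(np.hypot(*(c[1:]-seed).T)+1000*(st[1:,4]<25)); return L==i
E
python3 - <<'E'
from fit import *
p=optics.snapshot("top");q=optics.snapshot("scene")
red=lambda p:(lambda i:(i[...,0]>70)&(i[...,0]>2.2*i[...,1]))(p["img"].astype(int))
ct,cs=comp(red(p),(335,207)),comp(red(q),(294,195))
print("cap",fit([(p,ct)],CAP,(535,5,.23),40),fit([(q,cs)],CAP,(535,5,.23),40),fit([(p,ct),(q,cs)],CAP,(535,5,.23),40))
best=lambda n,p,xy:min(optics.cut_out(n,p),key=lambda d:np.hypot(*(np.array(np.nonzero(d["mask"])[::-1]).mean(1)-xy)))["mask"]
for n,P,v,z,a,b in(("console",CON,(540,0,.23),0,(335,207),(296,212)),("knob_mid",KNOB,(505,-312,-.5),0,(449,216),(172,231)),("tray_in",TRAY,(515,320,.1),0,(217,222),(395,176))):
    mt,ms=best(n,p,a),best(n,q,b)
    if n=="console": mt=mt|ct; 
    print(n,fit([(p,mt)],P,v,z),fit([(q,ms)],P,v,z),fit([(p,mt),(q,ms)],P,v,z))
i=p["img"].astype(int).min(2); g=i[200:232,436:464]; y,x=np.nonzero(g>110); print(g.max(),len(x))
w=np.c_[x+436,y+200]; W=onz(p,w,44); print(W.mean(0),np.linalg.svd(W[:,:2]-W[:,:2].mean(0))[1:])
cone=optics.cut_out("ring_cone",p);
E
```

```text
cap (array([542. ,  -3.2,  32. ]), np.float64(38.9), [102]) (array([412.3, -13.2, 128.6]), np.float64(38.0), [38]) (array([539.9,  -1.3, -15. ]), np.float64(258.9), [102, 38])
console (array([542.5,  -2.1,  12.6]), np.float64(86.3), [2475]) (array([543.1,  -2.3,  11.8]), np.float64(363.2), [2194]) (array([542.6,  -2.3,  12.4]), np.float64(453.1), [2475, 2194])
knob_mid (array([ 508.1, -317.1,   -0.9]), np.float64(65.6), [173]) (array([ 511.3, -318.7,  -25.8]), np.float64(34.0), [303]) (array([ 510.7, -318.7,  -25.9]), np.float64(105.2), [173, 303])
tray_in (array([510.1, 323.9,   8.1]), np.float64(61.5), [2612]) (array([511.2, 322.4,   8.7]), np.float64(108.9), [1759]) (array([510.3, 323.5,   7.6]), np.float64(178.4), [2612, 1759])
125 12
[ 520.01105237 -323.35476387   44.        ] (array([17.16630477,  4.83758466]), array([[-0.90896877,  0.41686423],
       [ 0.41686423,  0.90896877]]))
```

```bash
cat >> h.py <<'E'
def go(x,y,z,yaw):
    s=ctrl.read_state(); R=s["tool_rot"]; a=np.degrees(np.arctan2(R[1,0],R[0,0]))
    c,n=np.cos(np.radians(a)),np.sin(np.radians(a)); R0=np.array([[c,n,0],[n,-c,0],[0,0,-1]])
    print("shift",np.round(R0.T@(np.array([x,y,z])-s["eef_pos"])/1000,4).tolist(),"turn",round(-np.radians(yaw-a),4),"| pos",np.round(s["eef_pos"],1),"yaw",round(a,1),"F",np.round(s["contact_force"],1),"gap",round(s["finger_gap"],1),"t",s["time_s"],"q",np.round(s["joints"],2))
E
python3 -c "
from h import *
go(542.6,-2.3,170,12.4)"
```

```text
shift [0.5161, -0.3574, 0.0613] turn 0.0934 | pos [ 160.  -500.   231.3] yaw 17.7 F [-0.2 -1.  -0.6] gap 85.8 t 1.65 q [-1.39  0.05  0.1   1.62  0.    1.44]
```

Call:
{"op": "jog_arm", "data": {"motion": [[[0.516,-0.357,0.0],0.093],[[0.516,-0.357,0.0],0.093],[[0.516,-0.357,0.0],0.093],[[0.516,-0.357,0.0],0.093],[[0.516,-0.357,0.0],0.093],[[0.516,-0.357,0.0],0.093],[[0.516,-0.357,0.0],0.093],[[0.516,-0.357,0.0],0.093],[[0.516,-0.357,0.0],0.093],[[0.516,-0.357,0.0],0.093]]}}

```text
time_s: 2.65
eef_pos: [466.0, -101.9, 231.6]
tool_rot: [[0.977, 0.215, 0.001], [0.215, -0.977, -0.001], [0.001, 0.001, -1.0]]
contact_force: [1.6, -0.6, 0.3]
finger_gap: 85.3
grasp_force: 0.0
```

```bash
python3 -c "
from h import *
go(542.6,-2.3,120,12.4)"
```

```text
shift [0.0963, -0.0807, 0.1116] turn 0.0005 | pos [ 466.  -101.9  231.6] yaw 12.4 F [ 1.6 -0.6  0.3] gap 85.3 t 2.65 q [-0.36 -0.08 -0.02  1.62 -0.    2.57]
```

Call:
{"op": "jog_arm", "data": {"motion": [[[0.05,-0.04,0.02],0],[[0.096,-0.081,0.05],0],[[0.096,-0.081,0.09],0],[[0.096,-0.081,0.11],0],[[0.096,-0.081,0.11],0],[[0.096,-0.081,0.11],0],[[0.096,-0.081,0.11],0]], "hand": 45}}

```text
time_s: 3.35
eef_pos: [542.5, -4.9, 124.0]
tool_rot: [[0.977, 0.214, 0.004], [0.214, -0.977, -0.001], [0.004, 0.002, -1.0]]
contact_force: [-0.4, -0.2, 0.3]
finger_gap: 38.3
grasp_force: 0.0
```

Run:
```python
from h import *
go(542.6,-2.3,80,12.4)
q=optics.snapshot("scene"); save(q,"a1.png",(230,120,370,240),5)
```

```text
shift [0.0007, -0.0025, 0.044] turn -0.0007 | pos [542.5  -4.9 124. ] yaw 12.4 F [-0.4 -0.2  0.3] gap 38.3 t 3.35 q [-0.13  0.09 -0.07  1.41 -0.    2.79]
```

View pics/a1.png

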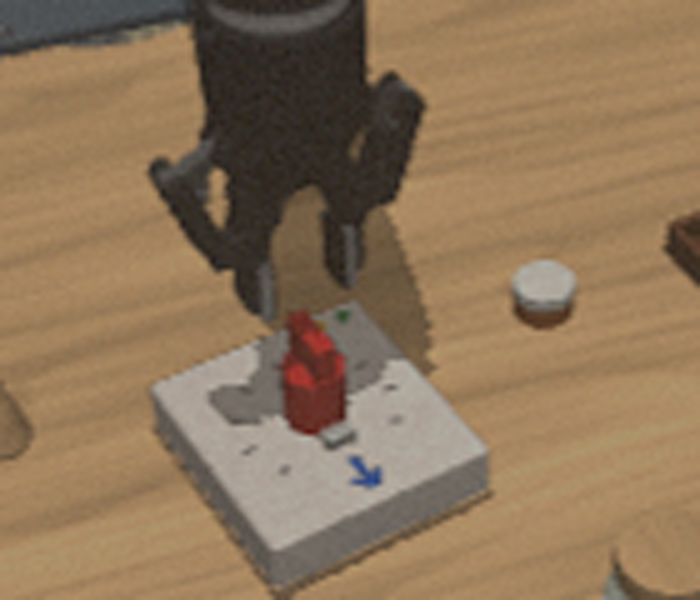

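The gripper is above and behind the cap, straddling the line of its wing. The fingertips are at about px (282,183) and (300,176), and the cap at about (293,195). I'll let it settle and re-check the projection.

Call:
{"op": "jog_arm", "data": {"motion": [[[0,0,0],0],[[0,0,0],0],[[0,0,0],0]]}}

```text
time_s: 3.7
eef_pos: [541.7, -4.4, 122.3]
tool_rot: [[0.977, 0.214, 0.002], [0.214, -0.977, -0.0], [0.002, 0.001, -1.0]]
contact_force: [-0.0, -0.1, 0.0]
finger_gap: 38.5
grasp_force: 0.0
```

Run:
```python
from h import *
go(542.6,-2.3,79,12.4)
q=optics.snapshot("scene"); print(proj(q,[ctrl.read_state()["eef_pos"],[542.6,-2.3,101]])); save(q,"a2.png",(230,120,370,240),5)
```

```text
shift [0.0013, -0.0019, 0.0433] turn -0.0003 | pos [541.7  -4.4 122.3] yaw 12.4 F [-0.  -0.1  0. ] gap 38.5 t 3.7 q [-0.13  0.09 -0.07  1.41  0.    2.79]
[[290.20814992 179.05270575]
 [291.57846189 185.35093533]]
```

View pics/a2.png

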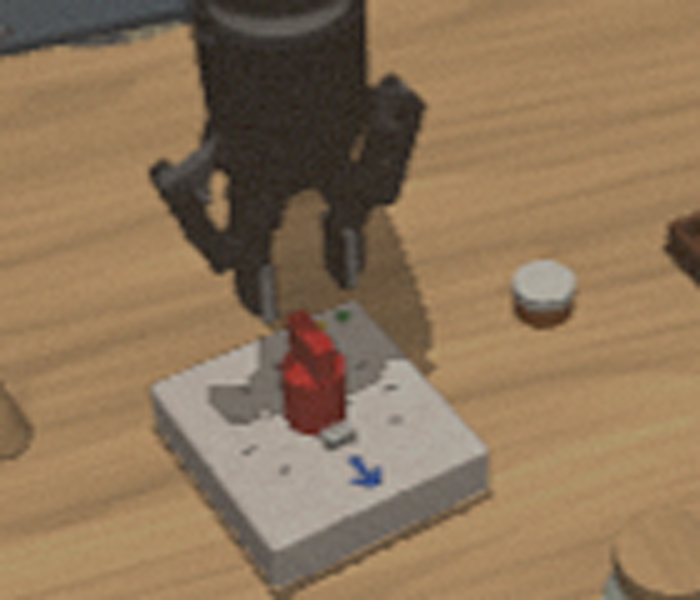

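The tips' midpoint matches the projection (px 290,180), and the wing lies between them. Now descending and gripping.

Call:
{"op": "jog_arm", "data": {"motion": [[[0.001,-0.002,0.02],0],[[0.001,-0.002,0.035],0],[[0.001,-0.002,0.042],0],[[0.001,-0.002,0.042],0],[[0.001,-0.002,0.042],0],[[0.001,-0.002,0.042],0]]}}

```text
time_s: 4.35
eef_pos: [542.4, -1.9, 80.1]
tool_rot: [[0.977, 0.215, 0.001], [0.215, -0.977, -0.0], [0.001, 0.0, -1.0]]
contact_force: [-0.5, -0.6, 0.2]
finger_gap: 38.1
grasp_force: 0.0
```

Call:
{"op": "jog_arm", "data": {"motion": [[[0,0,0],0],[[0,0,0],0],[[0,0,0],0],[[0,0,0],0],[[0,0,0],0],[[0,0,0],0],[[0,0,0],0],[[0,0,0],0]], "hand": 0}}

```text
time_s: 5.15
eef_pos: [542.6, -1.9, 80.3]
tool_rot: [[0.977, 0.215, 0.002], [0.215, -0.977, -0.0], [0.002, 0.001, -1.0]]
contact_force: [-0.2, -0.2, 5.0]
finger_gap: 10.8
grasp_force: 61.1
```

Call:
{"op": "jog_arm", "data": {"motion": [[[0,0,0],-0.12],[[0,0,0],-0.24],[[0,0,0],-0.36],[[0,0,0],-0.48],[[0,0,0],-0.6],[[0,0,0],-0.72],[[0,0,0],-0.84],[[0,0,0],-0.96],[[0,0,0],-1.08],[[0,0,0],-1.22]]}}

```text
time_s: 6.15
eef_pos: [542.4, -1.8, 80.2]
tool_rot: [[0.128, 0.992, 0.002], [0.992, -0.128, 0.0], [0.0, 0.002, -1.0]]
contact_force: [0.3, 0.8, 5.4]
finger_gap: 10.5
grasp_force: 61.3
```

Call:
{"op": "jog_arm", "data": {"motion": [[[0,0,0],0],[[0,0,0],0],[[0,0,0],0]]}}

```text
time_s: 6.45
eef_pos: [542.4, -1.8, 80.2]
tool_rot: [[0.133, 0.991, 0.002], [0.991, -0.133, -0.0], [0.0, 0.002, -1.0]]
contact_force: [-0.1, -0.4, 5.0]
finger_gap: 10.7
grasp_force: 61.3
```

Call:
{"op": "jog_arm", "data": {"motion": [[[0,0,-0.008],0],[[0,0,-0.02],0],[[0,0,-0.035],0],[[0,0,-0.055],0],[[0,0,-0.075],0],[[0,0,-0.09],0],[[0,0,-0.09],0],[[0,0,-0.09],0]]}}

```text
time_s: 7.25
eef_pos: [542.0, -1.8, 169.6]
tool_rot: [[0.134, 0.991, 0.001], [0.991, -0.134, -0.0], [-0.0, 0.001, -1.0]]
contact_force: [0.1, -0.0, -0.7]
finger_gap: 10.9
grasp_force: 60.5
```

Run:
```python
from h import *
go(510,323,170,82.4)
q=optics.snapshot("scene"); save(q,"a3.png",(230,100,440,240),3.5)
```

```text
shift [0.3176, -0.0751, -0.0004] turn -0.0013 | pos [542.   -1.8 169.6] yaw 82.3 F [ 0.1 -0.  -0.7] gap 10.9 t 7.25 q [-0.13  0.09  0.02  1.5  -0.    1.58]
```

View pics/a3.png

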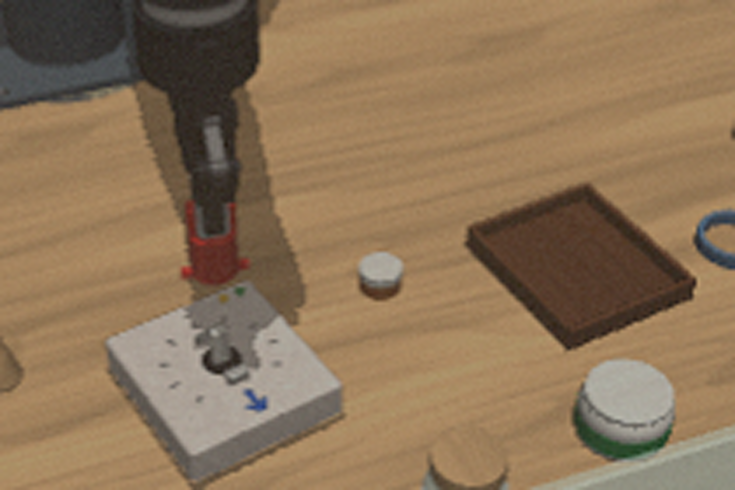

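The cap is held clear at about px (290,170) and the spindle is exposed at about (293,202). The tray is at about (395,176). Next, carry the cap to the tray.

Call:
{"op": "jog_arm", "data": {"motion": [[[0.03,-0.007,0],0],[[0.075,-0.018,0],0],[[0.12,-0.028,0],0],[[0.165,-0.039,0],0],[[0.21,-0.05,0],0],[[0.255,-0.06,0],0],[[0.295,-0.07,0],0],[[0.318,-0.075,0],0],[[0.318,-0.075,0],0],[[0.318,-0.075,0],0]]}}

```text
time_s: 8.3
eef_pos: [509.0, 323.2, 167.6]
tool_rot: [[0.132, 0.991, -0.003], [0.991, -0.132, -0.002], [-0.002, -0.002, -1.0]]
contact_force: [-0.6, -0.3, -0.6]
finger_gap: 10.4
grasp_force: 60.5
```

Call:
{"op": "jog_arm", "data": {"motion": [[[0,0,0.04],0],[[0,0,0.08],0],[[0,0,0.105],0],[[0,0,0.115],0],[[0,0,0.12],0],[[0,0,0.122],0],[[0,0,0.122],0],[[0,0,0.122],0]]}}

```text
time_s: 9.1
eef_pos: [511.3, 323.9, 49.3]
tool_rot: [[0.134, 0.991, 0.003], [0.991, -0.134, 0.001], [0.002, 0.003, -1.0]]
contact_force: [-0.1, 0.6, -0.3]
finger_gap: 10.5
grasp_force: 60.5
```

Call:
{"op": "jog_arm", "data": {"motion": [[[0,0,0.001],0],[[0,0,0.002],0],[[0,0,0.003],0],[[0,0,0.003],0]]}}

```text
time_s: 9.5
eef_pos: [510.7, 323.8, 46.3]
tool_rot: [[0.133, 0.991, 0.002], [0.991, -0.133, 0.001], [0.001, 0.002, -1.0]]
contact_force: [-0.5, -1.0, 5.4]
finger_gap: 10.9
grasp_force: 61.4
```

Call:
{"op": "jog_arm", "data": {"motion": [[[0,0,0],0],[[0,0,0],0],[[0,0,0],0],[[0,0,0],0],[[0,0,0],0]], "hand": 50}}

```text
time_s: 10.0
eef_pos: [509.8, 323.3, 44.0]
tool_rot: [[0.134, 0.991, -0.0], [0.991, -0.134, -0.0], [-0.0, -0.0, -1.0]]
contact_force: [0.4, 1.2, -0.4]
finger_gap: 42.9
grasp_force: 0.0
```

Call:
{"op": "jog_arm", "data": {"motion": [[[0,0,-0.01],0],[[0,0,-0.04],0],[[0,0,-0.08],0],[[0,0,-0.12],0],[[0,0,-0.12],0],[[0,0,-0.12],0]], "hand": 80}}

```text
time_s: 10.6
eef_pos: [511.3, 324.0, 167.1]
tool_rot: [[0.134, 0.991, 0.004], [0.991, -0.134, 0.002], [0.003, 0.004, -1.0]]
contact_force: [-0.3, 0.4, -0.1]
finger_gap: 68.2
grasp_force: 0.0
```

Run:
```python
from h import *
go(510.7,-318.7,170,64)
q=optics.snapshot("scene"); save(q,"a4.png",(340,100,440,210),4)
```

```text
shift [-0.637, 0.0853, -0.0029] turn 0.3198 | pos [511.3 324.  167.1] yaw 82.3 F [-0.3  0.4 -0.1] gap 68.2 t 10.6 q [0.45 0.25 0.19 1.51 0.   2.16]
```

View pics/a4.png

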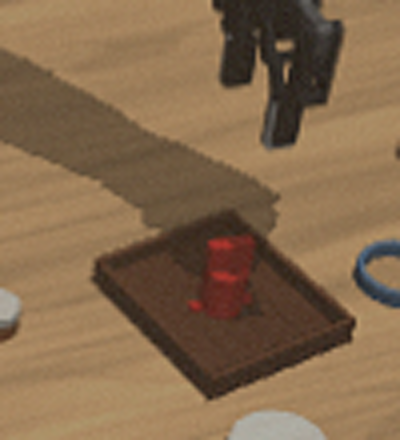

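The cap stands upright in the tray at about px (396,171). On to the knob, approaching first at yaw 64° to centre it along its bar.

Call:
{"op": "jog_arm", "data": {"motion": [[[-0.05,0.007,0],0.04],[[-0.1,0.013,0],0.08],[[-0.15,0.02,0],0.12],[[-0.2,0.027,0],0.16],[[-0.25,0.033,0],0.2],[[-0.3,0.04,0],0.24],[[-0.35,0.047,0],0.28],[[-0.4,0.053,0],0.32],[[-0.45,0.06,0],0.32],[[-0.5,0.067,0],0.32]], "hand": 70}}

```text
time_s: 11.65
eef_pos: [507.9, -178.0, 162.1]
tool_rot: [[0.439, 0.899, -0.003], [0.899, -0.439, 0.002], [0.0, -0.004, -1.0]]
contact_force: [0.6, 0.4, 0.7]
finger_gap: 59.7
grasp_force: 0.0
```

```bash
python3 -c "
from h import *
go(510.7,-318.7,170,64)"
```

```text
shift [-0.1252, 0.0643, -0.0079] turn -0.0003 | pos [ 507.9 -178.   162.1] yaw 64.0 F [0.6 0.4 0.7] gap 59.7 t 11.65 q [-0.46  0.08 -0.    1.49  0.    1.56]
```

Call:
{"op": "jog_arm", "data": {"motion": [[[-0.04,0.021,0],0],[[-0.08,0.042,0],0],[[-0.115,0.06,0],0],[[-0.125,0.064,0.02],0],[[-0.125,0.064,0.06],0],[[-0.125,0.064,0.08],0],[[-0.125,0.064,0.08],0],[[-0.125,0.064,0.08],0]]}}

```text
time_s: 12.45
eef_pos: [511.1, -316.1, 82.7]
tool_rot: [[0.439, 0.899, -0.003], [0.899, -0.439, 0.002], [0.001, -0.004, -1.0]]
contact_force: [0.6, -0.6, 0.2]
finger_gap: 59.5
grasp_force: 0.0
```

Run:
```python
from h import *
q=optics.snapshot("scene"); save(q,"a5.png",(110,150,250,260),5)
go(510.7,-318.7,26,64)
```

```text
shift [-0.0023, -0.0005, 0.0585] turn -0.0 | pos [ 512.2 -316.8   84.5] yaw 64.0 F [0.4 0.2 0.6] gap 59.7 t 12.5 q [-0.67  0.26  0.05  1.36  0.    1.36]
```

View pics/a5.png

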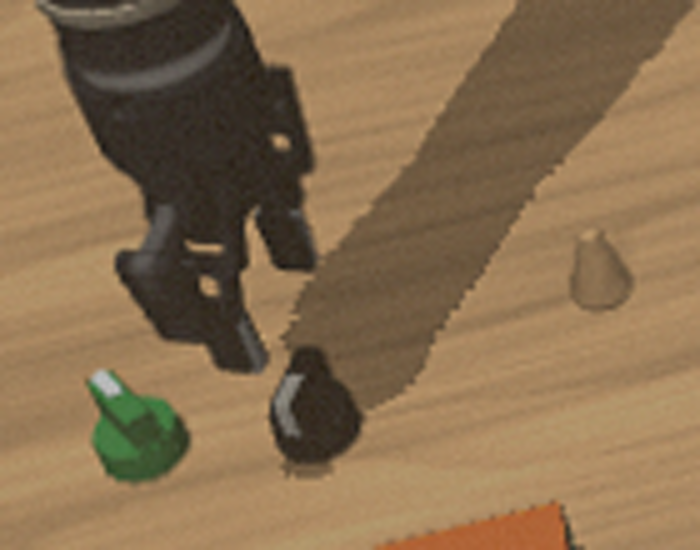

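The knob is at px (173,230) with its pointer toward the camera and left, which fits -26°. The open fingers are above it, and the green look-alike at (138,236) is clear of the fingers.

Call:
{"op": "jog_arm", "data": {"motion": [[[-0.002,0,0.02],0],[[-0.002,0,0.04],0],[[-0.002,0,0.053],0],[[-0.002,0,0.057],0],[[-0.002,0,0.057],0],[[-0.002,0,0.057],0]]}}

```text
time_s: 13.1
eef_pos: [512.2, -319.3, 28.7]
tool_rot: [[0.438, 0.899, 0.002], [0.899, -0.438, -0.001], [-0.0, 0.002, -1.0]]
contact_force: [0.5, 0.0, 0.8]
finger_gap: 59.9
grasp_force: 0.0
```

Call:
{"op": "jog_arm", "data": {"motion": [[[0,0,0],0],[[0,0,0],0],[[0,0,0],0],[[0,0,0],0],[[0,0,0],0],[[0,0,0],0],[[0,0,0],0]], "hand": 0}}

```text
time_s: 13.8
eef_pos: [512.4, -319.6, 29.1]
tool_rot: [[0.439, 0.899, 0.002], [0.899, -0.439, -0.002], [-0.001, 0.003, -1.0]]
contact_force: [0.7, -0.4, 6.2]
finger_gap: 37.9
grasp_force: 61.4
```

Call:
{"op": "jog_arm", "data": {"motion": [[[0,0,0],0],[[0,0,0],0],[[0,0,0],0],[[0,0,0],0]], "hand": 65}}

```text
time_s: 14.2
eef_pos: [510.9, -318.5, 26.6]
tool_rot: [[0.439, 0.899, -0.001], [0.899, -0.439, 0.001], [0.0, -0.001, -1.0]]
contact_force: [0.4, 0.8, -0.5]
finger_gap: 55.5
grasp_force: 0.0
```

Call:
{"op": "jog_arm", "data": {"motion": [[[0,0,0],0.14],[[0,0,0],0.28],[[0,0,0],0.42],[[0,0,0],0.56],[[0,0,0],0.7],[[0,0,0],0.84],[[0,0,0],0.98],[[0,0,0],1.12],[[0,0,0],1.26],[[0,0,0],1.4]]}}

```text
time_s: 15.2
eef_pos: [511.1, -318.6, 26.9]
tool_rot: [[0.959, -0.285, -0.001], [-0.285, -0.959, 0.0], [-0.001, -0.0, -1.0]]
contact_force: [-0.5, -0.7, 0.1]
finger_gap: 55.7
grasp_force: 0.0
```

Call:
{"op": "jog_arm", "data": {"motion": [[[0,0,0.002],0.14],[[0,0,0.004],0.171],[[0,0,0.004],0.171],[[0,0,0.004],0.171]], "hand": 40}}

```text
time_s: 15.6
eef_pos: [511.1, -318.6, 23.0]
tool_rot: [[0.899, -0.438, -0.0], [-0.438, -0.899, 0.0], [-0.001, -0.0, -1.0]]
contact_force: [-0.8, -0.2, 0.3]
finger_gap: 34.5
grasp_force: 0.0
```

Call:
{"op": "jog_arm", "data": {"motion": [[[0,0,0],0],[[0,0,0],0],[[0,0,0],0],[[0,0,0],0],[[0,0,0],0],[[0,0,0],0],[[0,0,0],0],[[0,0,0],0]], "hand": 0}}

```text
time_s: 16.4
eef_pos: [511.5, -318.9, 23.5]
tool_rot: [[0.899, -0.439, 0.0], [-0.439, -0.899, -0.0], [0.0, 0.0, -1.0]]
contact_force: [-0.3, -0.5, 1.4]
finger_gap: 12.7
grasp_force: 59.7
```

Call:
{"op": "jog_arm", "data": {"motion": [[[0,0,-0.02],0],[[0,0,-0.05],0],[[0,0,-0.09],0],[[0,0,-0.12],0],[[0,0,-0.125],0],[[0,0,-0.125],0],[[0,0,-0.125],0]]}}

```text
time_s: 17.1
eef_pos: [510.5, -318.1, 146.1]
tool_rot: [[0.899, -0.439, -0.003], [-0.439, -0.899, 0.002], [-0.003, -0.001, -1.0]]
contact_force: [-0.7, 0.6, -1.6]
finger_gap: 12.7
grasp_force: 59.6
```

```bash
python3 -c "
from h import *
go(541.5,-2.3,125,12.4)"
```

```text
shift [-0.1107, -0.2974, 0.0211] turn -0.6706 | pos [ 510.5 -318.1  146.1] yaw -26.0 F [-0.7  0.6 -1.6] gap 12.7 t 17.1 q [-0.67  0.25  0.15  1.48 -0.    2.93]
```

Call:
{"op": "jog_arm", "data": {"motion": [[[-0.015,-0.037,0],-0.08],[[-0.03,-0.08,0],-0.17],[[-0.045,-0.12,0],-0.26],[[-0.06,-0.16,0],-0.35],[[-0.075,-0.2,0],-0.44],[[-0.09,-0.24,0],-0.53],[[-0.102,-0.275,0],-0.62],[[-0.111,-0.297,0],-0.671],[[-0.111,-0.297,0],-0.671],[[-0.111,-0.297,0],-0.671]]}}

```text
time_s: 18.1
eef_pos: [540.5, -2.8, 146.0]
tool_rot: [[0.976, 0.216, -0.004], [0.216, -0.976, -0.0], [-0.004, -0.001, -1.0]]
contact_force: [0.7, -0.1, -0.1]
finger_gap: 12.7
grasp_force: 59.6
```

Call:
{"op": "jog_arm", "data": {"motion": [[[0,0,0],0],[[0,0,0],0],[[0,0,0],0]]}}

```text
time_s: 18.4
eef_pos: [541.8, -4.2, 148.1]
tool_rot: [[0.977, 0.213, -0.0], [0.213, -0.977, -0.0], [-0.0, -0.0, -1.0]]
contact_force: [-0.2, -0.2, -0.4]
finger_gap: 12.6
grasp_force: 59.6
```

Run:
```python
from h import *
go(541.5,-2.1,106,12.4)
p=optics.snapshot("top"); q=optics.snapshot("scene"); a=cv2.resize(q["img"][130:230,240:360],None,fx=4,fy=4,interpolation=cv2.INTER_CUBIC); b=cv2.resize(p["img"][160:260,290:370],None,fx=4,fy=4,interpolation=cv2.INTER_CUBIC)
cv2.imwrite("pics/a6.png",np.hstack([a,b])[:,:,::-1])
```

```text
shift [0.0002, -0.0022, 0.0421] turn -0.0015 | pos [541.8  -4.2 148.1] yaw 12.3 F [-0.2 -0.2 -0.4] gap 12.6 t 18.4 q [-0.13  0.09 -0.02  1.46 -0.    2.8 ]
```

View pics/a6.png

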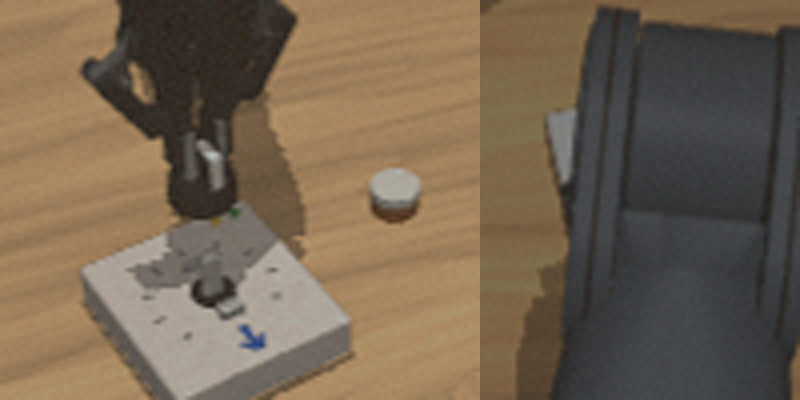

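The knob is held upright over the spindle, which is at about px (292,195), and its pointer parallels the blue arrow. Next: align and come down to just above the spindle.

Call:
{"op": "jog_arm", "data": {"motion": [[[0,-0.002,0.02],0],[[0,-0.002,0.04],0],[[0,-0.002,0.047],0],[[0,-0.002,0.047],0],[[0,-0.002,0.047],0],[[0,-0.002,0.047],0],[[0,-0.002,0.047],0]]}}

```text
time_s: 19.2
eef_pos: [542.3, -1.4, 102.6]
tool_rot: [[0.977, 0.215, 0.002], [0.215, -0.977, -0.0], [0.002, 0.001, -1.0]]
contact_force: [-0.7, 0.2, -0.3]
finger_gap: 12.8
grasp_force: 59.6
```

```bash
python3 -c "
from h import *
go(541.5,-2.1,94,12.4)"
```

```text
shift [-0.001, 0.0005, 0.0086] turn 0.0003 | pos [542.3  -1.4 102.6] yaw 12.4 F [-0.7  0.2 -0.3] gap 12.8 t 19.2 q [-0.13  0.1  -0.1   1.37 -0.    2.8 ]
```

Call:
{"op": "jog_arm", "data": {"motion": [[[0,0,0.002],0],[[-0.001,0.0005,0.004],0],[[-0.001,0.0005,0.006],0],[[-0.001,0.0005,0.008],0],[[-0.001,0.0005,0.01],0],[[-0.001,0.0005,0.012],0],[[-0.001,0.0005,0.012],0],[[-0.001,0.0005,0.012],0]]}}

```text
time_s: 20.0
eef_pos: [540.6, -2.0, 89.2]
tool_rot: [[0.977, 0.215, -0.0], [0.215, -0.977, 0.0], [-0.0, -0.0, -1.0]]
contact_force: [0.2, -0.4, -0.6]
finger_gap: 12.8
grasp_force: 59.6
```

The knob is already 6 mm down the spindle with no force, so it has keyed. Continuing down.

Call:
{"op": "jog_arm", "data": {"motion": [[[0,0,0.002],0],[[0,0,0.004],0],[[0,0,0.006],0],[[0,0,0.008],0],[[0,0,0.01],0],[[0,0,0.01],0],[[0,0,0.01],0]]}}

```text
time_s: 20.7
eef_pos: [540.6, -2.0, 79.2]
tool_rot: [[0.977, 0.215, -0.0], [0.215, -0.977, 0.0], [-0.0, -0.0, -1.0]]
contact_force: [-0.2, -0.6, -0.1]
finger_gap: 12.5
grasp_force: 59.6
```

Call:
{"op": "jog_arm", "data": {"motion": [[[0,0,0.001],0],[[0,0,0.002],0],[[0,0,0.003],0],[[0,0,0.004],0],[[0,0,0.005],0],[[0,0,0.005],0],[[0,0,0.005],0]]}}

```text
time_s: 21.4
eef_pos: [540.9, -2.0, 74.8]
tool_rot: [[0.977, 0.215, 0.001], [0.215, -0.977, -0.0], [0.001, 0.0, -1.0]]
contact_force: [-1.1, 0.1, 5.5]
finger_gap: 12.8
grasp_force: 60.2
```

Call:
{"op": "jog_arm", "data": {"motion": [[[0,0,0.001],0],[[0,0,0.002],0],[[0,0,0.003],0],[[0,0,0.004],0],[[0,0,0.004],0],[[0,0,0.004],0],[[0,0,0.004],0]]}}

```text
time_s: 22.1
eef_pos: [541.1, -2.0, 73.2]
tool_rot: [[0.977, 0.215, 0.002], [0.215, -0.977, -0.0], [0.002, 0.001, -1.0]]
contact_force: [-4.9, 0.6, 14.4]
finger_gap: 12.6
grasp_force: 61.8
```

Call:
{"op": "jog_arm", "data": {"motion": [[[0,0,0],0],[[0,0,0],0],[[0,0,0],0],[[0,0,0],0]]}}

```text
time_s: 22.5
eef_pos: [541.1, -2.0, 73.2]
tool_rot: [[0.977, 0.215, 0.002], [0.215, -0.977, -0.0], [0.002, 0.001, -1.0]]
contact_force: [-5.2, 0.6, 14.1]
finger_gap: 12.9
grasp_force: 61.8
```

Run:
```python
from h import *
go(541.1,-2,73.5,12.4)
print(order.hand_in())
```

```text
shift [0.0, -0.0, -0.0003] turn 0.0004 | pos [541.1  -2.   73.2] yaw 12.4 F [-5.2  0.6 14.1] gap 12.9 t 22.5 q [-0.13  0.11 -0.15  1.31 -0.    2.8 ]
the job is handed in; nothing more can be done
None
```

I handed the job in at 22.5 s: the cap stands let go in the tray, and the knob is keyed on the spindle and still held down with about 14 N (the stop is at 7.2 N); no verdict came back, and I took no final picture of the other goods.

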